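# Shut one push-latch bin and pop the next one open

### The job

The red-lidded bin has been left standing ajar: press its lid down until the touch latch catches and the lid stays fully shut. Then press the shut lid of the blue bin at its pad and let go, so that the latch releases and the lid springs ajar. Leave the grey-lidded bin shut.

Things in the scene. Friction and masses are not known exactly. Their poses are not given: they have to be found in the camera images.
- red_bin_pad (a point): top centre of the black thumb pad (34 mm wide) on the red lid, ajar 0.44 rad at first. Lid 150x120 mm on a fixed grey bin 140x110 mm with a white label on its front (bin yaw within 0.25 rad). z: lid normal, up when shut; x: from pad to the hinge on the far edge, 126 mm behind and 9 mm under this point; front edge 22 mm before it. Shut, pad z = 0.092 on every bin.
- blue_bin_pad (a point): the same point on the blue lid of an equal bin, latched shut at first. All lids have a push-push latch: pressing the pad to its stop, 6 mm below the shut height (less than 4 mm does not switch it), and letting go either catches an ajar lid or frees a shut one, which springs up 0.45 rad in 0.5 s. The spring needs 2 to 3 N at the pad; the stop is rigid.
- grey_bin_pad (a point): the same point on the grey lid of a third equal bin, latched shut at first and to stay shut. The three bins stand side by side in any order, about 0.21 m apart.

How it is judged (in metres and radians):
On the way, in this order (a step that is already met when the one before it is completed fails the run):
1. the red lid is pressed shut (angle between red_bin_pad's own z axis and vertical below 0.07 rad), for 0.2 s.
2. with the red lid still shut, the blue lid has sprung ajar (angle between blue_bin_pad's own z axis and vertical above 0.3 rad and angle between red_bin_pad's own z axis and vertical below 0.07 rad), for 0.2 s.
At the end, for the whole second after the job is handed in: The red lid is latched shut (within 0.05 rad of level), the blue lid stands ajar (more than 0.3 rad open) and the grey lid is shut (within 0.05 rad of level) (angle between each of red_bin_pad, grey_bin_pad's own z axis and vertical below 0.05 rad and angle between blue_bin_pad's own z axis and vertical above 0.3 rad); the robot touches nothing.
It fails at once if the grey lid springs open (angle between grey_bin_pad's own z axis and vertical above 0.12 rad).
It also fails if it takes over 32 s, if anything falls off the work surface, if the arm or the gripper's body presses on something with over 40 N, if the wrist force passes 120 N, or if a joint passes its speed limit or range.

### The arm

A 6-joint arm with a two-finger parallel gripper is mounted at the origin on a cart in front of the work surface, level with it; the furniture and walls round the work are solid. World frame = base frame: x ahead of the robot, y to its left, z up, the work surface at z = 0. Lengths are in m, angles in degrees, forces in N, time in s.
With the tool pointing down it reaches from about 0.325 to 0.85 m from the base axis. Payload 15.5 kg.
Tool frame: the origin (TCP) lies midway between the tips of the shut fingers; the grasp point (between the pads) lies 19 mm behind it; z points along the fingers, y is the line along which they close (so a half turn about z gives the same grasp; the last joint's range is limited). The gripper opens to 91 mm and grips with 3 to 60 N. Pads are 32 mm wide; open, the fingers measure 118 mm over their backs; the gripper's body (76 mm by 178 mm) begins 60 mm behind the grasp point.
Start: joints at [65.804, 28.281, 77.091, -0, 74.628, -5.472], TCP at [0.201, 0.592, 0.214] pointing down, gripper open.
Joint ranges: [-166.48, 166.48], [-47.26, 123.95], [12.59, 153.08], [-70.14, 250.14], [6.76, 159.57], [-176.63, 176.63]. Speed limits (degrees/s): [108.29, 108.29, 147.25, 172.46, 172.46, 172.46].

### API

Orientations are given as a 3x3 rotation matrix whose columns are the frame's x, y, z axes.
In Python, from bench import ctrl gives the robot as it stands. The module is installed in compiled form; this text tells all that it offers. Calls block until the motion is done:
- ctrl.goto(position, orientation): joint-space move of the TCP to a pose.
- ctrl.move_l(position, vel=0.15, ori=None, contact_N=None): straight line of the TCP; ori=None keeps the orientation; vel is the mean speed in m/s. With contact_N (N) it stops when the force on the tool has changed by that much, and returns True; else False.
- ctrl.movej(angles): joint-space move.
- ctrl.command_gripper(opening): opening from 0.0 (shut) to 1.0 (fully open); the grip force is fixed at half the most; returns when the fingers have stopped.
- ctrl.sleep(seconds).
- ctrl.ik(position, orientation): joint angles nearest the present ones, or None.
- ctrl.read_camera(name): name is "scene" or "top" or "wrist"; returns the picture (384x512x3 uint8, blue, green, red); there is no depth.
- ctrl.camera_params(name): a dict with "fx", "fy", "cx", "cy" (pixels), "pose" (4x4, takes a point from camera to world coordinates); the wrist camera has in their place "T_tool_cam" (4x4, takes a point from camera to tool coordinates, whose origin is the TCP and whose axes are the flange's). Camera axes: x right, y up, looking along -z (the intrinsics and any distortion apply to the point x, -y, -z); pixel columns grow to the right and rows downward; lengths in m; the calibration is good to about 2 mm. The wrist camera is an equidistant fisheye: a pixel r from the principal point sees the ray r / f radians off the axis. A picture is of the moment at which its call begins: read the wrist's pose just before it. camera_params takes no time and is no camera call.
A pose or a line that the arm cannot do raises ctrl.MotionError and nothing moves.
- ctrl.sign_off(): hands the job in; it is judged then, once.
Readings, each from a call of its own:
- ctrl.current_t(): time.
- ctrl.current_q(): joint angles.
- ctrl.current_dq(): joint speeds.
- ctrl.current_effort(): joint torques, N m.
- ctrl.current_tool_pos(): TCP position.
- ctrl.current_eef_rot(): TCP orientation.
- ctrl.current_contact_force(): force on the tool from outside, world axes, zero at the start.
- ctrl.current_wrist_torque(): the same for the moment, N m.
- ctrl.current_grip_width(): opening from 0.0 (shut) to 1.0 (fully open).
- ctrl.current_grasp_force(): force on a finger pad.
Only numpy, scipy, OpenCV 4.12 (cv2) and the standard library are available. Lean on these libraries where they do the work, as an engineer would, in place of code of your own. Each camera call takes 0.05 s, during which the arm holds its last target. There are 200 camera calls.

## Working session

There is one attempt and no reset: what is moved stays moved. The work goes in short steps, each a Python script; the robot and the scene stay as the last script left them, time stands still between calls to the robot, and variables do not carry over. Pictures are saved under pics/ and viewed, at most 10 in all, crops included, and the job is handed in when it is done.

```bash
mkdir -p pics; python3 - <<'E'
from bench import ctrl
import cv2,numpy as np
for n in ("top","scene"):
    cv2.imwrite(f"pics/{n}1.png",ctrl.read_camera(n)); p=ctrl.camera_params(n); print({k:(np.round(v,3).tolist() if not isinstance(v,str) else v) for k,v in p.items()})
print(ctrl.camera_params("wrist"))
E
```

```text
{'fx': 379.878, 'fy': 379.878, 'cx': 252.334, 'cy': 188.757, 'pose': [[-0.025, 0.983, -0.181, 0.331], [-0.999, -0.022, 0.024, 0.018], [0.019, 0.182, 0.983, 0.967], [0.0, 0.0, 0.0, 1.0]]}
{'fx': 348.065, 'fy': 348.065, 'cx': 260.768, 'cy': 197.16, 'pose': [[0.847, 0.245, -0.471, 0.075], [-0.531, 0.418, -0.738, -0.617], [0.016, 0.875, 0.484, 0.556], [0.0, 0.0, 0.0, 1.0]]}
{'fx': 297.3186396354542, 'fy': 297.3186396354542, 'cx': 255.0326703432498, 'cy': 196.05101168398474, 'T_tool_cam': array([[ 6.68478377e-04,  9.55986479e-01,  2.93409961e-01,
         8.46837651e-02],
       [ 9.99999168e-01, -9.62712593e-04,  8.58397580e-04,
         5.68405641e-04],
       [ 1.10308594e-03,  2.93409143e-01, -9.55986327e-01,
        -1.70476739e-01],
       [ 0.00000000e+00,  0.00000000e+00,  0.00000000e+00,
         1.00000000e+00]])}
```

View pics/top1.png

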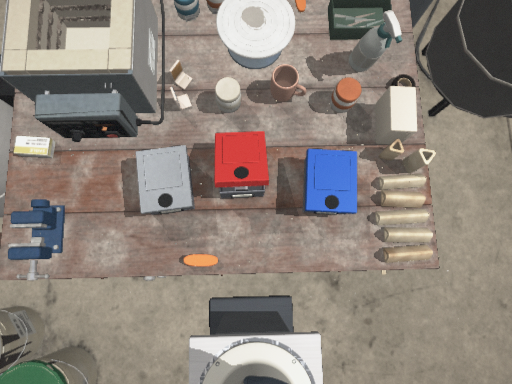

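View pics/scene1.png

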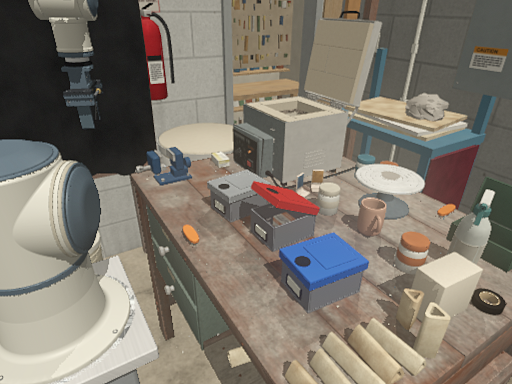

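The top view shows the black pads at about red (241,172), blue (332,203) and grey (165,200), with the hinges on the far side. The scene view shows the same order: grey, red (ajar), blue. I'll enlarge both to read the pixels more closely.

```bash
python3 - <<'E'
import cv2,numpy as np
t=cv2.imread("pics/top1.png")[125:225,125:365]; s=cv2.imread("pics/scene1.png")[165:310,200:370]
cv2.imwrite("pics/tc.png",cv2.resize(t,None,fx=3.3333,fy=3.3333,interpolation=2))
cv2.imwrite("pics/sc.png",cv2.resize(s,None,fx=4,fy=4,interpolation=2))
E
```

```text
(no output)
```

View pics/tc.png

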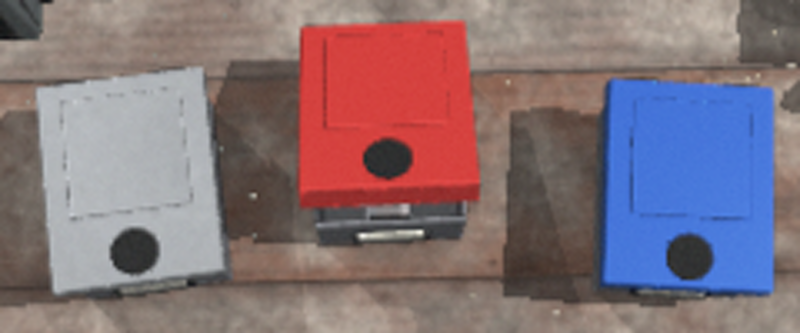

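View pics/sc.png

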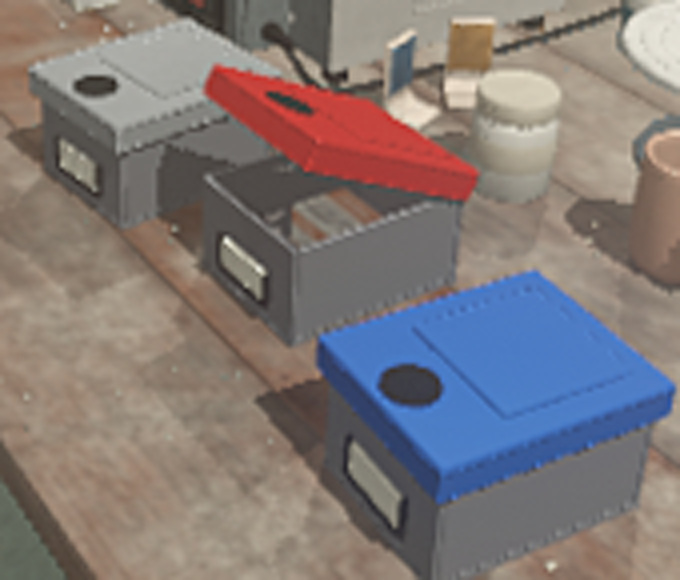

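Crop pixels converted back to full frames, top / scene:
- Grey: (165.0,199.8) / (223.9,186.1)
- Red: (241.2,172.2) / (272.4,190.4)
- Blue: (331.8,202.0) / (302.4,261.1)

Next I triangulate these.

```bash
cat >h.py <<'E'
from bench import ctrl
import numpy as np
def ray(n,u,v):
    p=ctrl.camera_params(n);T=p["pose"]
    d=T[:3,:3]@np.array([(u-p["cx"])/p["fx"],-(v-p["cy"])/p["fy"],-1]);return T[:3,3],d/np.linalg.norm(d)
def tri(a,b):
    A=np.zeros((3,3));y=np.zeros(3)
    rs=[ray("top",*a),ray("scene",*b)]
    for o,d in rs: P=np.eye(3)-np.outer(d,d);A+=P;y+=P@o
    X=np.linalg.solve(A,y); return X,[np.linalg.norm(np.cross(X-o,d)) for o,d in rs]
def plane(u,v,z):
    o,d=ray("top",u,v); return o+d*(z-o[2])/d[2]
c=lambda x,y:(125+x*.3-.35,125+y*.3-.35); s=lambda x,y:(200+x/4-.4,165+y/4-.4)
E
python3 - <<'E'
from h import *
for n,a,b in (("grey",c(134,250),s(96,85)),("red",c(388,158),s(290,102)),("blue",c(690,257),s(410,385))):
    print(n,*tri(a,b))
# lid corners: back-left, back-right, front-left, front-right
for n,q,z in (("grey",[(38,88),(203,68),(53,293),(226,277)],(.09,.09)),("blue",[(608,79),(773,88),(603,287),(772,293)],(.09,.09)),("red",[(302,29),(465,22),(300,192),(478,187)],(.08,.15))):
    P=[plane(*c(*x),z[i//2])[:2] for i,x in enumerate(q)]
    for i,j in ((2,0),(3,1)): d=P[i]-P[j]; print(n,"yaw",np.arctan2(-d[1],-d[0]),np.hypot(*d))
    for i,j in ((0,1),(2,3)): d=P[i]-P[j]; print(n,"yaw lat",np.arctan2(-d[0],d[1]),np.hypot(*d))
E
```

```text
grey [0.47023304 0.20147648 0.09245709] [np.float64(0.0009936412973949485), np.float64(0.000993641297395009)]
red [0.51948792 0.02340417 0.14654546] [np.float64(0.0012195508748253628), np.float64(0.0012195508748255122)]
blue [ 0.45637852 -0.18630047  0.09306544] [np.float64(0.0011530895436339516), np.float64(0.0011530895436339796)]
grey yaw 0.09949565153876483 0.14815036718635335
grey yaw 0.11122474405060905 0.15245792482317921
grey yaw lat 0.10656298332027556 0.11789046831584522
grey yaw lat 0.07055961389134136 0.11972579564831183
blue yaw -0.07483819457184468 0.1510664141679262
blue yaw -0.08017356190085913 0.14898943106082108
blue yaw lat -0.07615617249365297 0.11943677303494464
blue yaw lat -0.05864220531448928 0.1186573218935982
red yaw 0.02211021369939722 0.13584808650317723
red yaw 0.005824239778620315 0.13808761301179318
red yaw lat 0.026061304273313268 0.11944019567510777
red yaw lat 0.007184371266996702 0.11720352663035347
```

```bash
cat >>h.py <<'E'
R=np.array([[1,0,0],[0,-1,0],[0,0,-1.]])
def log(m): print(m,round(ctrl.current_t(),2),np.round(ctrl.current_tool_pos(),4),np.round(ctrl.current_contact_force(),1))
E
python3 - <<'E'
from h import *
import cv2
print(np.round(ctrl.current_eef_rot(),2).tolist(),ctrl.ik([.52,.023,.19],R),ctrl.ik([.456,-.186,.09],R))
ctrl.command_gripper(0.0); log("shut")
ctrl.goto([.36,.25,.25],R); log("via")
ctrl.goto([.516,.0233,.185],R); log("above red")
print(ctrl.move_l([.516,.0233,.150],.06)); log("near")
print(ctrl.move_l([.504,.0232,.094],.06,contact_N=20)); log("down")
print(ctrl.move_l([.504,.0232,.080],.02,contact_N=12)); log("press")
ctrl.sleep(.2)
ctrl.move_l([.504,.0232,.19],.12); log("up")
cv2.imwrite("pics/s2.png",cv2.resize(ctrl.read_camera("scene")[150:320,180:400],None,fx=3,fy=3))
E
```

```text
[[-0.95, 0.32, -0.0], [0.32, 0.95, -0.0], [0.0, -0.0, -1.0]] [-4.04239903e+00  2.14780376e+01  9.35194404e+01 -2.54444375e-14
  6.50025220e+01  8.59576010e+01] [-2.91413360e+01  2.77332086e+01  1.03540011e+02 -2.54444375e-14
  4.87267802e+01  6.08586640e+01]
shut 1.47 [0.2006 0.5919 0.2139] [0.1 0.8 1.1]
via 3.39 [0.3601 0.2503 0.25  ] [-0.1  0.1 -0.8]
above red 4.48 [0.5157 0.0243 0.1852] [ 0.1 -0.1 -0.3]
False
near 5.22 [0.5161 0.0233 0.15  ] [-0.8  1.1  1.8]
False
down 6.33 [0.5039 0.0232 0.0942] [-0.1 -0.   1.2]
True
press 6.82 [0.5039 0.0232 0.0856] [-4.6 -0.2 20.8]
up 8.04 [0.5036 0.0232 0.1892] [ 0.  -0.   0.2]
```

View pics/s2.png

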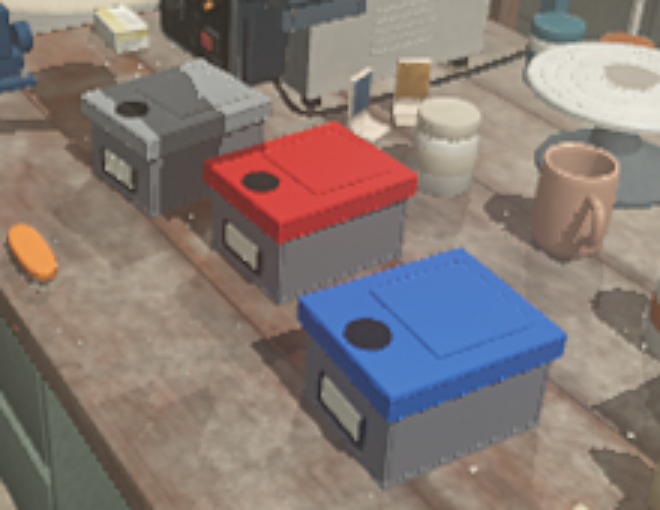

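The red lid (crop 261,181) is now level and stays shut with the arm clear, and grey and blue are still shut. Blue is next.

```bash
python3 - <<'E'
from h import *
import cv2
b=np.array([.4563,-.1863])
ctrl.goto([*b,.19],R); log("above blue")
ctrl.move_l([*b,.098],.12); log("near")
print(ctrl.move_l([*b,.080],.02,contact_N=12)); log("press")
ctrl.sleep(.2)
ctrl.move_l([*b,.25],.15); log("up"); ctrl.sleep(.5)
cv2.imwrite("pics/s3.png",cv2.resize(ctrl.read_camera("scene")[100:340,150:420],None,fx=2.4,fy=2.4))
E
```

```text
above blue 8.96 [ 0.4564 -0.1855  0.1898] [ 0.   0.3 -0.6]
near 9.88 [ 0.4568 -0.1862  0.0985] [-0.7 -0.5  0.2]
True
press 10.51 [ 0.4562 -0.1865  0.0859] [-3.8  1.3 16.3]
up 11.95 [ 0.4559 -0.1861  0.2492] [ 0.3  0.3 -0.5]
```

View pics/s3.png

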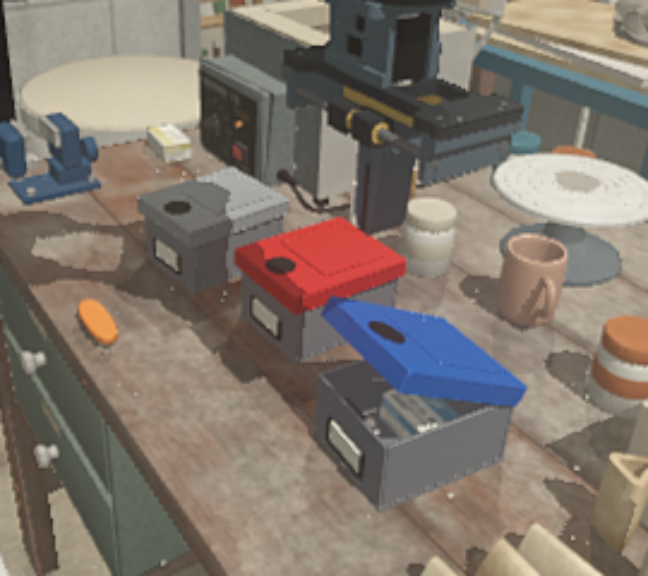

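The blue lid (crop 388,331) stands ajar, red and grey are shut, and the gripper hangs free above.

```bash
python3 -c "
from bench import ctrl
print(ctrl.sign_off())"
```

```text
the job is handed in; nothing more can be done
None
```

The job is handed in: the last picture, taken just before sign-off, shows the red lid latched shut, the blue lid sprung ajar, the grey lid still shut and the arm clear, at about 12.5 s; sign-off returned no verdict.

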